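# Turn the detent-ball dish a quarter turn in the air

### The job

One of the two ball dishes holds a loose steel detent ball, the other a bolt: take the dish with the ball by its handle strap, lift it straight up about 7 cm clear of its seat and, once clear, turn it a quarter turn to the left (anticlockwise seen from above), so that its spout stands over the seat's other index bar, ready to pour on the gearbox side. Keep the dish level and the motion smooth, so that the ball stays in the middle of the dish all the way. Finish still holding the dish there, level and still, centred above its own seat; leave the other dish and the parts on the bench alone.

Things in the scene. Friction and masses are not known exactly. Their poses are not given: they have to be found in the camera images.
- dish_left: The left of two like round sheet-metal dishes. Loose, about 0.25 kg; rim 112 mm across, 23 mm high; floor dished at 8 degrees, so a ball rests at its centre while the dish is level and moves smoothly. Spout on one side, upright handle strap across the top. Origin: centre of the underside; x to the spout, z up. Starts on seat_left, spout over the first index bar.
- dish_left_handle (a point): Grip point of dish_left: middle of the dark handle strap, above the dish's centre, 76 mm over its underside. The strap is 10 mm thick (along the dish's x), 24 mm high (12 above and below this point), 120 mm long (along y); under it is open space down to the ball (top 26 mm over the underside) or bolt (45 mm). Axes as the dish.
- dish_left_spout (a point): Spout of dish_left: 75 mm out from the dish's centre along its x, 14 mm above its underside.
- seat_left: Fixed grey round seat under dish_left: 170 mm across, 8 mm thick, with two radial steel index bars at its edge (22 x 6 mm, 3.5 mm proud). Origin: centre of its underside, on the bench. First bar along its x (under the spout at the start), the other along its y, a quarter turn to the left (anticlockwise from above). Its yaw varies.
- dish_right: The right of two like round sheet-metal dishes. Loose, about 0.25 kg; rim 112 mm across, 23 mm high; floor dished at 8 degrees, so a ball rests at its centre while the dish is level and moves smoothly. Spout on one side, upright handle strap across the top. Origin: centre of the underside; x to the spout, z up. Starts on seat_right, spout over the first index bar.
- dish_right_handle (a point): Grip point of dish_right: middle of the dark handle strap, above the dish's centre, 76 mm over its underside. The strap is 10 mm thick (along the dish's x), 24 mm high (12 above and below this point), 120 mm long (along y); under it is open space down to the ball (top 26 mm over the underside) or bolt (45 mm). Axes as the dish.
- dish_right_spout (a point): Spout of dish_right: 75 mm out from the dish's centre along its x, 14 mm above its underside.
- seat_right: Fixed grey round seat under dish_right: 170 mm across, 8 mm thick, with two radial steel index bars at its edge (22 x 6 mm, 3.5 mm proud). Origin: centre of its underside, on the bench. First bar along its x (under the spout at the start), the other along its y, a quarter turn to the left (anticlockwise from above). Its yaw varies.
- ball_center (a point): Loose bare steel detent ball, 22 mm in diameter, about 40 g: its centre. It lies in the middle of one of the two dishes, which one differs from start to start.
- bolt: Dark flanged bolt, 22 mm across and 39 mm tall, standing head down in the middle of the other dish. Origin: centre of its underside.
- spider_block: Bystander: short thick steel cylinder with cross bores, 54 mm across, 36 mm high, standing on the bench. Origin: centre of its underside.
- pipe_sleeve: Bystander: plain steel tube, 34 mm thick, 120 mm long (along its y), lying on the bench. Origin: centre of its underside.

How it is judged:
On the way:
1. the dish with the ball is held clear of its seat (more than 22 mm), not yet turned (within 20 degrees) (((horizontal distance between ball_center and dish_left below 0.022 m and z of dish_left in the frame of seat_left above 0.03 m and angle between the x axis of dish_left and the x axis of seat_left, either way round below 0.35 rad and contact force between dish_left and the fingers above 1 N) or (horizontal distance between ball_center and dish_right below 0.022 m and z of dish_right in the frame of seat_right above 0.03 m and angle between the x axis of dish_right and the x axis of seat_right, either way round below 0.35 rad and contact force between dish_right and the fingers above 1 N))), for 0.1 s.
At the end, for the whole second after the job is handed in: The ball's dish is in the fingers, 30 to 150 mm above its own seat, centred on it within 30 mm, turned a quarter turn left within 11 degrees, level within 0.1 rad, at rest, ball within 12 mm of its middle; the other dish is within 15 mm of its place, upright, bolt in it (((horizontal distance between ball_center and dish_left below 0.012 m and distance between ball_center and dish_left below 0.03 m and z of dish_left in the frame of seat_left between 0.038 and 0.16 m and horizontal distance between dish_left and seat_left below 0.03 m and angle between the x axis of dish_left and the x axis of seat_left, either way round above 1.37 rad and y of dish_left_spout in the frame of seat_left above 0.03 m and angle between dish_left's own z axis and vertical below 0.1 rad and contact force between dish_left and the fingers above 1 N and contact force between dish_left and seat_left below 0.1 N and linear speed of dish_left below 0.03 m/s and angular speed of dish_left below 0.15 rad/s and distance of dish_right from where it was at the start of the episode below 0.015 m and angle between dish_right's own z axis and vertical below 0.15 rad and horizontal distance between bolt and dish_right below 0.03 m) or (horizontal distance between ball_center and dish_right below 0.012 m and distance between ball_center and dish_right below 0.03 m and z of dish_right in the frame of seat_right between 0.038 and 0.16 m and horizontal distance between dish_right and seat_right below 0.03 m and angle between the x axis of dish_right and the x axis of seat_right, either way round above 1.37 rad and y of dish_right_spout in the frame of seat_right above 0.03 m and angle between dish_right's own z axis and vertical below 0.1 rad and contact force between dish_right and the fingers above 1 N and contact force between dish_right and seat_right below 0.1 N and linear speed of dish_right below 0.03 m/s and angular speed of dish_right below 0.15 rad/s and distance of dish_left from where it was at the start of the episode below 0.015 m and angle between dish_left's own z axis and vertical below 0.15 rad and horizontal distance between bolt and dish_left below 0.03 m))); the arm keeps its last pose, push and grip.
It fails at once if the ball strays more than 22 mm from the middle of its dish (horizontal distance between ball_center and dish_left above 0.022 m and horizontal distance between ball_center and dish_right above 0.022 m).
It fails at once if a dish is tipped more than 15 degrees (angle between any of dish_left, dish_right's own z axis and vertical above 0.26 rad).
It fails at once if a part on the bench is moved more than 15 mm (distance of any of spider_block, pipe_sleeve from where it was at the start of the episode above 0.015 m).
It also fails if it takes over 37 s, if anything falls off the work surface, if the arm or the gripper's body presses on something with over 40 N, if the wrist force passes 120 N, or if a joint passes its speed limit or range.

### The arm

A 7-joint arm with a two-finger parallel gripper is mounted at the origin on the work surface; the furniture and walls round the work are solid. World frame = base frame: x ahead of the robot, y to its left, z up, the work surface at z = 0. Lengths are in m, angles in rad, forces in N, time in s.
With the tool pointing down it reaches from about 0.35 to 0.9 m from the base axis. Payload 8.1 kg.
Tool frame: the origin (TCP) lies at the centre of the arm's flange, where the gripper is bolted on; the fingertips stand 178 mm ahead of it and the grasp point (between the pads) lies 159 mm ahead of it; z points along the fingers, y is the direction in which the jaws open and shut (so a half turn about z gives the same grasp; the last joint's range is limited). The gripper opens to 92 mm and grips with 3 to 60 N. Pads are 19 mm wide; open, the fingers measure 130 mm over their backs; the gripper's body (75 mm by 190 mm) begins 47 mm behind the grasp point.
Start: joints at [-1.412, 0.434, 0.025, 1.573, -0.012, 1.134, -0.075], TCP at [0.162, 0.604, 0.405] pointing down, gripper open.
Joint ranges: [-2.62, 2.62], [-0.44, 2.09], [-1.27, 1.32], [0.08, 2.57], [-1.32, 4.46], [0.12, 2], [-2.74, 2.74]. Speed limits (rad/s): [2.22, 2.22, 3.01, 3.01, 3.14, 3.14, 3.14].

### API

Orientations are given as a rotation vector (axis times angle).
In Python, from cell import arm, get_image, camera_model gives the robot as it stands. The module is installed in compiled form; this text tells all that it offers.
- The arm moves only by the shell command python3 -m pendant 'ROWS' [FORCE]. ROWS is JSON, a list that holds one entry, the list of rows, each a list of 7 numbers: the shift along the tool's x, y, z in mm, then the turn, a rotation vector about the tool's x, y, z in rad, then the closure, from -1 (fully open) to 1 (shut). In form: [[[x, y, z, rx, ry, rz, hand], ...]]. A call has 1 to 20 rows; each row is the pose to reach, as a shift and turn from the pose commanded when the call began, along the tool's axes at that moment; what a row does not reach only later rows make up. A row lasts 1/8 s, in which the tool goes at most 62.5 mm and 10.7 degrees, less where a joint would pass 70% of its speed; a pose out of reach is approached as far as the arm can. A call with a gripper value outside its range is refused whole. The fingers move at their own pace and stop on an object; FORCE is the grip in N (left out, the last holds). Time passes only in rows, so rows that repeat a pose let the fingers close. It gives the time, the measured TCP pose, the force and the opening at its end, in the units of the state.
- arm.observe(): the state, without advancing time (a new reading comes with each control period).
- get_image(name): name is "scene" or "top"; returns the picture (400x640x3 uint8, red, green, blue); there is no depth.
- camera_model(name): a dict with "fx", "fy", "cx", "cy" (pixels), "position" and "orientation" of the camera in the world. Camera axes: x right, y down, z forward; pixel columns grow to the right and rows downward; lengths in m; the calibration is good to about 2 mm. A picture is of the moment at which its call begins. camera_model takes no time and is no camera call.
- arm.sign_off(): hands the job in, once; it reports no verdict.
The state is a dict: "clock": time; "joints": joint angles; "dq": joint speeds; "joint_efforts": joint torques, N m; "position": TCP position; "ee_rot": TCP orientation; "force": force on the tool from outside, world axes, zero at the start; "ft_torque": the same for the moment, N m; "width": opening from 0.0 (shut) to 1.0 (fully open).
Only numpy, scipy, OpenCV 4.12 (cv2) and the standard library are available. Lean on these libraries where they do the work, as an engineer would, in place of code of your own. Each camera call takes 0.05 s, during which the arm holds its last target.

## Working session

There is one attempt and no reset: what is moved stays moved. The work goes in short steps, Python scripts to look and compute and a shell command to move; the robot and the scene stay as the last step left them, time stands still between calls to the robot, and variables do not carry over. Pictures are saved under pics/ and viewed, and the job is handed in when it is done.

```bash
mkdir -p pics; python3 - <<'E'
from cell import arm,get_image,camera_model
import cv2
for n in("scene","top"):
    cv2.imwrite(f"pics/{n}0.png",get_image(n)[:,:,::-1]); print(camera_model(n))
print(arm.observe())
E
```

```text
{'fx': 431.97943189329277, 'fy': 431.97943189329277, 'cx': 306.40465914252167, 'cy': 195.44349532363807, 'position': array([0.01178456, 0.5786979 , 0.50126465]), 'orientation': array([-0.91659801,  2.23990787, -1.3602008 ])}
{'fx': 460.37647093549396, 'fy': 460.37647093549396, 'cx': 309.4657972921033, 'cy': 207.70295109863432, 'position': array([0.4756398 , 0.0147969 , 0.97806519]), 'orientation': array([-2.21987998,  2.1802037 , -0.09034155])}
{'clock': 0.1, 'joints': array([-1.411591  ,  0.43514578,  0.02496922,  1.57400005, -0.0115749 ,
        1.13400154, -0.07511708]), 'dq': array([-3.21178621e-04, -2.37224566e-03,  1.81047573e-03, -4.10576045e-04,
       -8.39999797e-04, -5.76976866e-04, -4.00240965e-05]), 'joint_efforts': array([ 3.91089125e-03, -6.69126248e+01,  9.88272429e-01, -3.15147686e+01,
       -6.05600886e-02,  3.74614948e-02,  3.76307685e-05]), 'position': array([0.16174304, 0.60349425, 0.40403025]), 'ee_rot': array([-4.10176550e-01, -3.11466425e+00,  2.21452536e-03]), 'force': array([-0.09174371, -0.29058746, -0.16367075]), 'ft_torque': array([ 0.01310454, -0.0263398 ,  0.04425264]), 'width': 1.0019832423563317}
```

View pics/scene0.png

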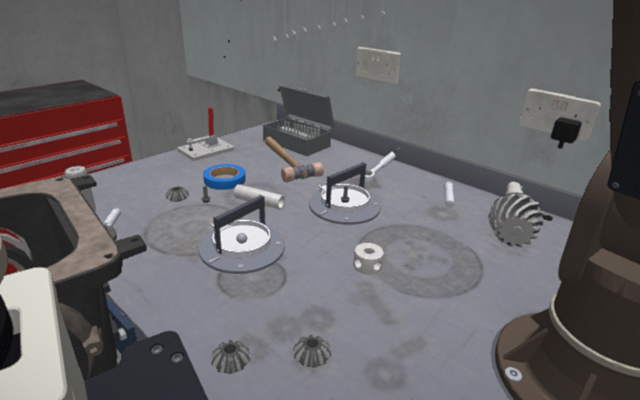

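View pics/top0.png

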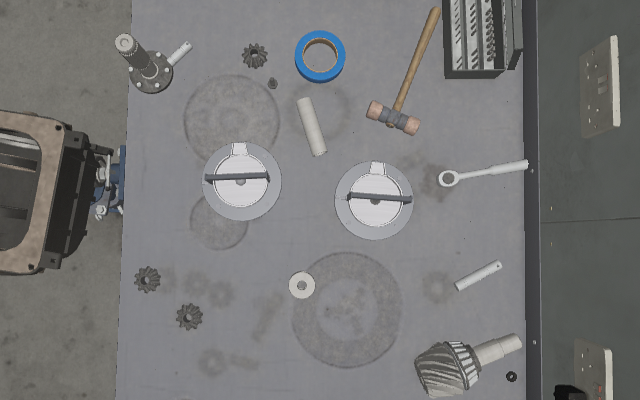

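The scene view shows the ball at (241,239), in the dish on the gearbox side. That is the left dish in the top view, around (242,181). The bolt stands in the other dish, at (345,195) in the scene view. Next I measure the strap, seat and spout.

```bash
cat > h.py <<'E'
import numpy as np,cv2
from scipy.spatial.transform import Rotation as R
from cell import arm,get_image,camera_model
def ray(n,uv,z):
    m=camera_model(n);uv=np.atleast_2d(uv).astype(float)
    d=np.c_[(uv[:,0]-m['cx'])/m['fx'],(uv[:,1]-m['cy'])/m['fy'],np.ones(len(uv))]@R.from_rotvec(m['orientation']).as_matrix().T
    p=m['position'];return p+d*((z-p[2])/d[:,2])[:,None]
def proj(n,P):
    m=camera_model(n);q=(np.atleast_2d(P)-m['position'])@R.from_rotvec(m['orientation']).as_matrix()
    return np.c_[q[:,0]/q[:,2]*m['fx']+m['cx'],q[:,1]/q[:,2]*m['fy']+m['cy']]
E
python3 - <<'E'
from h import *
im=cv2.imread('pics/top0.png')
x0,y0=190,130
c=im[y0:230,x0:430]; cv2.imwrite('pics/crop.png',cv2.resize(c,None,fx=3.3,fy=3.3,interpolation=cv2.INTER_CUBIC))
s=cv2.imread('pics/scene0.png')[180:290,190:290]; cv2.imwrite('pics/crops.png',cv2.resize(s,None,fx=5,fy=5,interpolation=cv2.INTER_CUBIC))
g=cv2.cvtColor(im,cv2.COLOR_BGR2GRAY)
m=(g<80).astype(np.uint8)
n,l,st,ce=cv2.connectedComponentsWithStats(m)
for i in range(1,n):
    if st[i,4]>80 and 190<ce[i,0]<430 and 130<ce[i,1]<230:
        pts=np.argwhere(l==i)[:,::-1].astype(np.float32)
        print(st[i],ce[i],cv2.minAreaRect(pts), cv2.fitLine(pts,cv2.DIST_L2,0,.01,.01).ravel())
        print(ray('top',cv2.boxPoints(cv2.minAreaRect(pts)),.096))
# bright dish
m=(g>190).astype(np.uint8)
n,l,st,ce=cv2.connectedComponentsWithStats(m)
for i in range(1,n):
    if st[i,4]>100 and 190<ce[i,0]<430 and 130<ce[i,1]<230: print('bright',st[i],ce[i])
E
```

```text
[206 173  64  11  98] [235.65306122 178.68367347] ((237.432373046875, 178.0725555419922), (8.065211296081543, 62.961246490478516), 87.99044799804688) [ 9.9853206e-01 -5.4164235e-02  2.3565306e+02  1.7868367e+02]
[[0.58893829 0.19702711 0.096     ]
 [0.59564896 0.07659178 0.096     ]
 [0.5800608  0.07569334 0.096     ]
 [0.573407   0.19600398 0.096     ]]
bright [217 143  49  31 785] [240.4433121 161.8611465]
bright [351 162  49  33 836] [375.33133971 182.16866029]
bright [ 213  179   54   28 1061] [240.64655985 191.15739868]
bright [ 349  198   54   29 1002] [374.38522954 211.06187625]
```

View pics/crop.png

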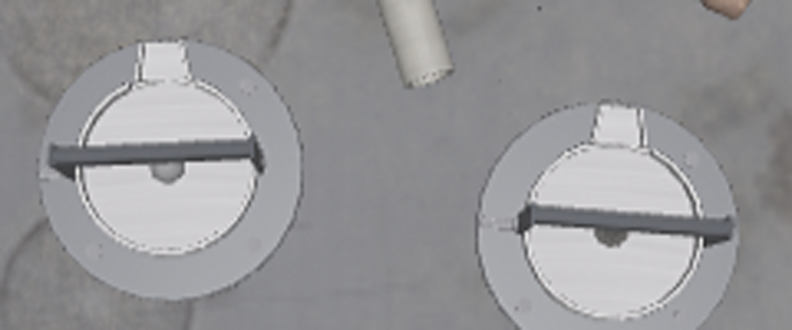

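View pics/crops.png

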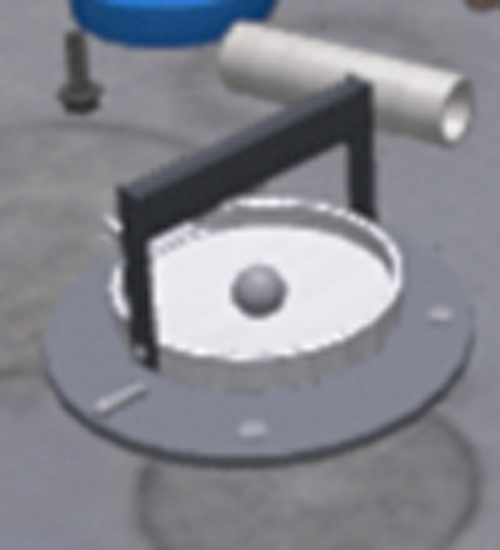

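```bash
python3 - <<'E'
from h import *
im=cv2.imread('pics/top0.png')
c=im[165:195,198:288]; cv2.imwrite('pics/crop2.png',cv2.resize(c,None,fx=8,fy=8,interpolation=cv2.INTER_NEAREST))
g=cv2.cvtColor(im,cv2.COLOR_BGR2GRAY)
for u in(215,230,245,260): print(u,g[168:192,u])
cc=np.array([171/3.3+190,168/3.3+130]); print('seat',ray('top',cc,.008))
# predicted strap/seat for that centre
E
```

```text
215 [175 219 207 159 117  89  83 100 105 106  99  69 133 187 168 159 159 132
 102  95 163 208 229 190]
230 [204 206 206 206 210 165 110 102 106 102  75  91 203 207 203 202 202 203
 206 206 205 206 204 205]
245 [204 207 207 210 182 117 102 105 107  92  69 101 115 109 119 199 209 209
 207 206 206 205 207 206]
260 [204 207 207 212 137 100 103 105 100  69 129 202 204 206 206 202 203 206
 207 206 204 205 208 208]
seat [[0.58952537 0.13916269 0.008     ]]
```

View pics/crop2.png

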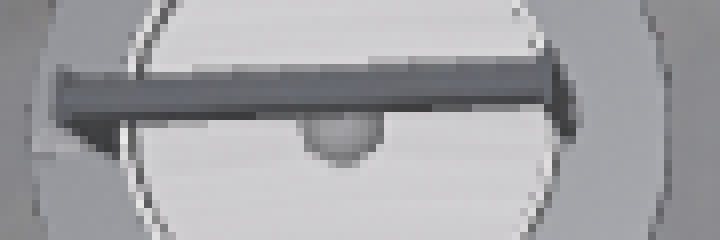

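```bash
python3 - <<'E'
from h import *
e=ray('top',[[204.6,176.1],[267,174.2]],.096);print(e,e.mean(0));d=e[0]-e[1];print('len',np.linalg.norm(d),'strap angle deg (y axis)',np.degrees(np.arctan2(d[1],d[0])))
# scene: strap top corners: near end and far end from crops (/5+190,180)
for nm,uv in(('near',[(118,190),(143,192)]),('far',[(348,75),(372,88)])):
    print(nm,ray('scene',np.array(uv)/5+[190,180]-.4,.096))
print('ball scene',ray('scene',np.array([258,290])/5+[190,180]-.4,.008+.015))
# spout top
print('spout',ray('top',(np.array([[138,42],[187,42],[136,80],[190,80]]))/3.3+[190,130],.03))
s=arm.observe();print(s['position'],R.from_rotvec(s['ee_rot']).as_matrix())
E
```

```text
[[0.58705033 0.19931819 0.096     ]
 [0.59313729 0.07990253 0.096     ]] [0.59009381 0.13961036 0.096     ]
len 0.1195706907003224 strap angle deg (y axis) 92.91800761416273
near [[0.5879188  0.20409533 0.096     ]
 [0.58057158 0.19849634 0.096     ]]
far [[0.59791993 0.08644552 0.096     ]
 [0.58312373 0.08679128 0.096     ]]
ball scene [[0.59046834 0.14225777 0.023     ]]
spout [[0.66613324 0.15911813 0.03      ]
 [0.66680015 0.1284095  0.03      ]
 [0.64201461 0.15970183 0.03      ]
 [0.64273019 0.12591082 0.03      ]]
[0.16174304 0.60349425 0.40403025] [[-9.65905710e-01  2.58894017e-01 -2.18995910e-04]
 [ 2.58894066e-01  9.65904717e-01 -1.39315868e-03]
 [-1.49151263e-04 -1.40235666e-03 -9.99999006e-01]]
```

```bash
cat >> h.py <<'E'
def goal(pos,yaw_y):
    s=arm.observe();R0=R.from_rotvec(s['ee_rot']).as_matrix()
    y=np.array([np.cos(yaw_y),np.sin(yaw_y),0]);z=np.array([0,0,-1.]);G=np.c_[np.cross(y,z),y,z]
    return np.round(1000*R0.T@(np.array(pos)-s['position']),1),np.round(R.from_matrix(R0.T@G).as_rotvec(),4)
E
python3 - <<'E'
from h import *
print(goal([.30,.35,.42],np.radians(45)))
print(goal([.59,.1396,.36],np.radians(2.9)))
E
```

```text
(array([-199.2, -209.1,  -15.6]), array([-1.300e-03,  5.000e-04,  5.235e-01]))
(array([-533.7, -337.1,   44.6]), array([-1.1000e-03,  1.0000e-03,  1.2583e+00]))
```

```bash
python3 -m pendant '[[[-10,-10,-8,0,0,0.02,-1],[-30,-31,-16,0,0,0.07,-1],[-55,-57,-16,0,0,0.14,-1],[-82,-85,-16,0,0,0.21,-1],[-110,-115,-16,0,0,0.28,-1],[-138,-145,-16,0,0,0.35,-1],[-168,-175,-16,0,0,0.43,-1],[-199,-209,-16,0,0,0.52,-1],[-232,-221,-16,0,0,0.60,-1],[-265,-233,-10,0,0,0.68,-1],[-300,-246,-3,0,0,0.76,-1],[-335,-260,4,0,0,0.84,-1],[-370,-273,11,0,0,0.92,-1],[-405,-287,18,0,0,1.0,-1],[-440,-300,25,0,0,1.08,-1],[-475,-314,32,0,0,1.15,-1],[-505,-326,38,0,0,1.2,-1],[-524,-333,43,0,0,1.24,-1],[-534,-337,45,0,0,1.258,-1],[-534,-337,45,0,0,1.258,-1]]]' 40
python3 - <<'E'
from h import *
s=arm.observe();print(s['joints'],s['clock'])
print(goal([.59,.1396,.243],np.radians(2.9)))
cv2.imwrite('pics/s1.png',get_image('scene')[:,:,::-1])
E
```

```text
clock: 2.6
position: [0.5902, 0.1398, 0.3597]
ee_rot: [-2.164, -2.277, 0.0]
force: [-0.4, 0.7, 0.3]
width: 1.002
[-0.65738754  0.4693414   0.48796777  1.7063111  -0.25033993  1.02865487
 -0.03336998] 2.6
(array([ -0.2,  -0.2, 116.7]), array([-0.0004, -0.0001,  0.    ]))
```

View pics/s1.png

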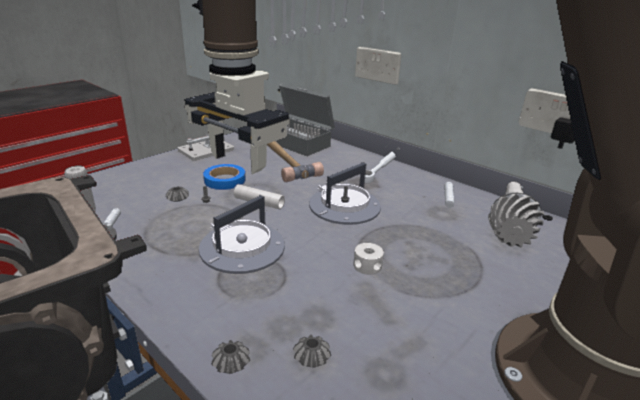

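The open jaws hang straight above the left strap, with the fingers at about (220,145) and (258,158). Now descend.

```bash
python3 -m pendant '[[[0,0,5,0,0,0,-1],[0,0,15,0,0,0,-1],[0,0,28,0,0,0,-1],[0,0,42,0,0,0,-1],[0,0,56,0,0,0,-1],[0,0,70,0,0,0,-1],[0,0,83,0,0,0,-1],[0,0,95,0,0,0,-1],[0,0,105,0,0,0,-1],[0,0,112,0,0,0,-1],[0,0,116,0,0,0,-1],[0,0,117,0,0,0,-1],[0,0,117,0,0,0,-1]]]' 
python3 - <<'E'
from h import *
cv2.imwrite('pics/s2.png',cv2.resize(get_image('scene')[130:290,150:350,::-1],None,fx=3.5,fy=3.5))
cv2.imwrite('pics/t2.png',cv2.resize(get_image('top')[130:240,180:320,::-1],None,fx=4,fy=4))
E
```

```text
clock: 4.28
position: [0.5904, 0.14, 0.243]
ee_rot: [2.164, 2.277, 0.001]
force: [0.8, 0.3, -0.4]
width: 0.999
```

View pics/s2.png

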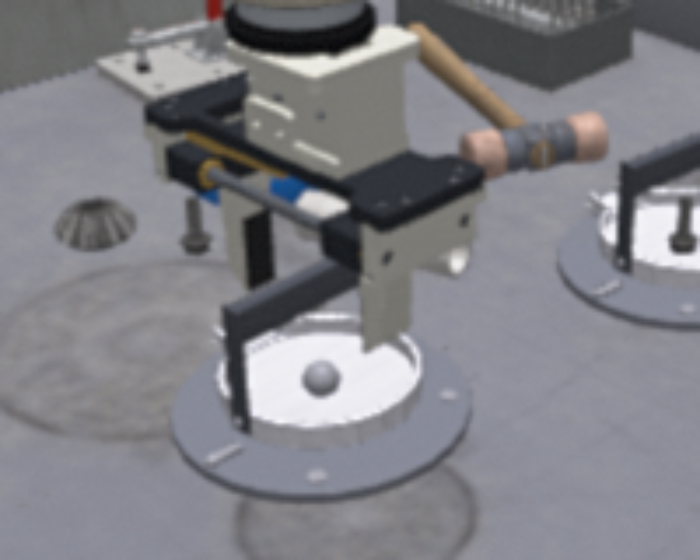

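View pics/t2.png

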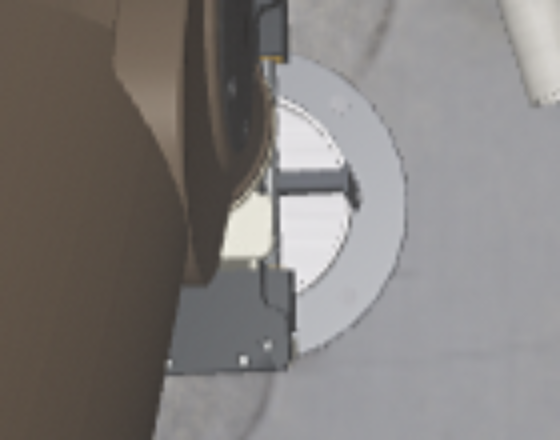

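The fingers straddle the strap, with the ball centred at (320,378) in the crop. I close slowly with low force, then firm up.

```bash
python3 -m pendant '[[[0,0,0,0,0,0,-0.6],[0,0,0,0,0,0,-0.2],[0,0,0,0,0,0,0.1],[0,0,0,0,0,0,0.3],[0,0,0,0,0,0,0.42],[0,0,0,0,0,0,0.5],[0,0,0,0,0,0,0.56],[0,0,0,0,0,0,0.61],[0,0,0,0,0,0,0.65],[0,0,0,0,0,0,0.68],[0,0,0,0,0,0,0.71],[0,0,0,0,0,0,0.74],[0,0,0,0,0,0,0.77],[0,0,0,0,0,0,0.8],[0,0,0,0,0,0,0.83],[0,0,0,0,0,0,0.9],[0,0,0,0,0,0,1],[0,0,0,0,0,0,1]]]' 10
python3 -m pendant '[[[0,0,0,0,0,0,1],[0,0,0,0,0,0,1]]]' 25
python3 -m pendant '[[[0,0,0,0,0,0,1],[0,0,0,0,0,0,1]]]' 45
python3 - <<'E'
from h import *
cv2.imwrite('pics/s3.png',cv2.resize(get_image('scene')[130:290,150:350,::-1],None,fx=3.5,fy=3.5))
E
```

```text
clock: 6.62
position: [0.5903, 0.1399, 0.2427]
ee_rot: [-2.164, -2.277, 0.0]
force: [-0.2, 0.8, -0.7]
width: 0.107
clock: 6.88
position: [0.5903, 0.14, 0.2427]
ee_rot: [-2.164, -2.277, 0.0]
force: [-1.1, -0.4, -0.1]
width: 0.109
clock: 7.12
position: [0.5903, 0.14, 0.2427]
ee_rot: [-2.164, -2.277, -0.0]
force: [0.3, 0.6, 0.3]
width: 0.106
```

View pics/s3.png

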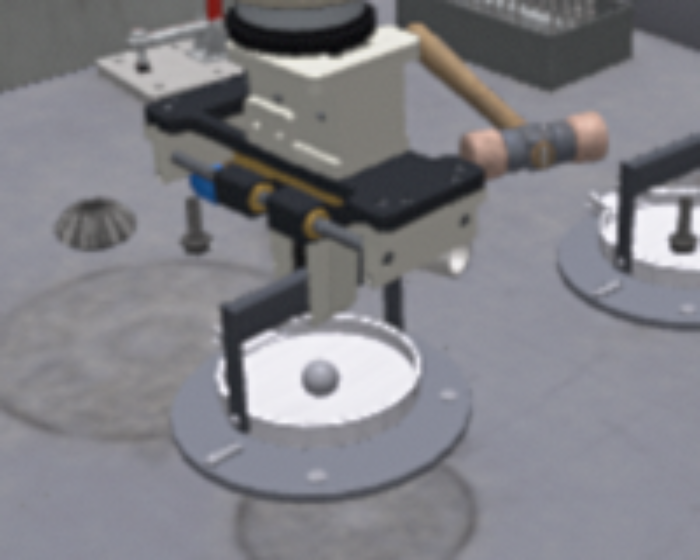

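The strap is gripped, with a jaw opening of about 10 mm. The ball is still centred at (320,378) and the dish is still on its seat. Now a smooth 70 mm lift over 2.5 s.

```bash
python3 -m pendant '[[[0,0,-0.3,0,0,0,1],[0,0,-1,0,0,0,1],[0,0,-2.5,0,0,0,1],[0,0,-5,0,0,0,1],[0,0,-8.5,0,0,0,1],[0,0,-12.5,0,0,0,1],[0,0,-17.5,0,0,0,1],[0,0,-23,0,0,0,1],[0,0,-29,0,0,0,1],[0,0,-35,0,0,0,1],[0,0,-41,0,0,0,1],[0,0,-47,0,0,0,1],[0,0,-52.5,0,0,0,1],[0,0,-57.5,0,0,0,1],[0,0,-61.5,0,0,0,1],[0,0,-65,0,0,0,1],[0,0,-67.5,0,0,0,1],[0,0,-69,0,0,0,1],[0,0,-69.8,0,0,0,1],[0,0,-70,0,0,0,1]]]'
python3 - <<'E'
from h import *
cv2.imwrite('pics/s4.png',cv2.resize(get_image('scene')[90:290,150:350,::-1],None,fx=3,fy=3))
E
```

```text
clock: 9.68
position: [0.5903, 0.1399, 0.3127]
ee_rot: [-2.164, -2.277, 0.0]
force: [-0.8, -0.1, -2.3]
width: 0.107
```

View pics/s4.png

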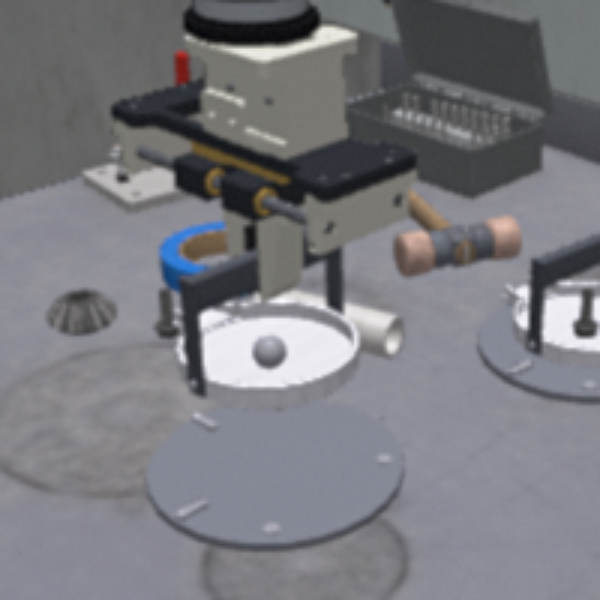

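The dish hangs level, clear of its seat, with the ball centred at (269,351) in the crop. Both index bars are visible: the first at (205,420) near the spout, the other at (192,508). I turn left in two smooth halves, which is negative rz since the tool z points down.

```bash
python3 -m pendant '[[[0,0,0,0,0,-0.006,1],[0,0,0,0,0,-0.022,1],[0,0,0,0,0,-0.048,1],[0,0,0,0,0,-0.082,1],[0,0,0,0,0,-0.123,1],[0,0,0,0,0,-0.170,1],[0,0,0,0,0,-0.221,1],[0,0,0,0,0,-0.276,1],[0,0,0,0,0,-0.334,1],[0,0,0,0,0,-0.392,1],[0,0,0,0,0,-0.451,1],[0,0,0,0,0,-0.509,1],[0,0,0,0,0,-0.564,1],[0,0,0,0,0,-0.615,1],[0,0,0,0,0,-0.662,1],[0,0,0,0,0,-0.703,1],[0,0,0,0,0,-0.737,1],[0,0,0,0,0,-0.763,1],[0,0,0,0,0,-0.779,1],[0,0,0,0,0,-0.785,1]]]'
python3 - <<'E'
from h import *
print(arm.observe()['joints'])
cv2.imwrite('pics/s5.png',cv2.resize(get_image('scene')[90:290,150:350,::-1],None,fx=3,fy=3))
E
```

```text
clock: 12.22
position: [0.5903, 0.14, 0.3127]
ee_rot: [-1.128, -2.932, -0.0]
force: [0.5, 0.4, -2.8]
width: 0.103
[-0.49981109  0.49742845  0.25756517  1.74352697 -0.15342952  0.92025199
  0.65735813]
```

View pics/s5.png

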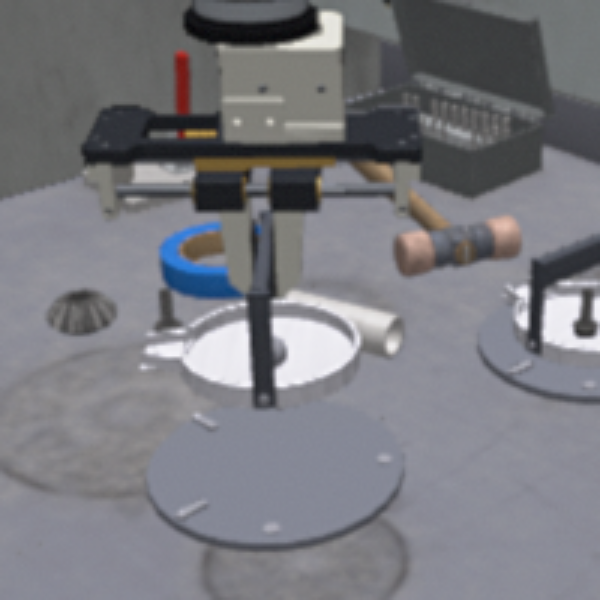

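Halfway round the spout is at (165,345), turning the right way. The dish is level and the ball sits behind the post at about (275,350). Second half next.

```bash
python3 -m pendant '[[[0,0,0,0,0,-0.006,1],[0,0,0,0,0,-0.022,1],[0,0,0,0,0,-0.048,1],[0,0,0,0,0,-0.082,1],[0,0,0,0,0,-0.123,1],[0,0,0,0,0,-0.170,1],[0,0,0,0,0,-0.221,1],[0,0,0,0,0,-0.276,1],[0,0,0,0,0,-0.334,1],[0,0,0,0,0,-0.392,1],[0,0,0,0,0,-0.451,1],[0,0,0,0,0,-0.509,1],[0,0,0,0,0,-0.564,1],[0,0,0,0,0,-0.615,1],[0,0,0,0,0,-0.662,1],[0,0,0,0,0,-0.703,1],[0,0,0,0,0,-0.737,1],[0,0,0,0,0,-0.763,1],[0,0,0,0,0,-0.779,1],[0,0,0,0,0,-0.785,1]]]'
python3 -m pendant '[[[0,0,0,0,0,0,1],[0,0,0,0,0,0,1],[0,0,0,0,0,0,1],[0,0,0,0,0,0,1],[0,0,0,0,0,0,1],[0,0,0,0,0,0,1]]]'
python3 - <<'E'
from h import *
s=arm.observe();M=R.from_rotvec(s['ee_rot']).as_matrix();print(np.degrees(np.arctan2(M[1,1],M[0,1])),M[:,2],s['joints'])
cv2.imwrite('pics/s6.png',cv2.resize(get_image('scene')[90:290,150:350,::-1],None,fx=3,fy=3))
cv2.imwrite('pics/t6.png',get_image('top')[:,:,::-1])
E
```

```text
clock: 14.78
position: [0.5903, 0.1399, 0.3127]
ee_rot: [0.079, -3.141, -0.0]
force: [0.2, 0.0, -1.5]
width: 0.105
clock: 15.52
position: [0.5903, 0.14, 0.3127]
ee_rot: [-0.079, 3.141, 0.0]
force: [1.2, -0.0, -2.3]
width: 0.106
92.87219993257155 [ 2.84689373e-05  6.94597573e-05 -9.99999997e-01] [-0.35959028  0.49145489  0.05549539  1.73073743 -0.0329718   0.92025473
  1.33024554]
```

View pics/s6.png

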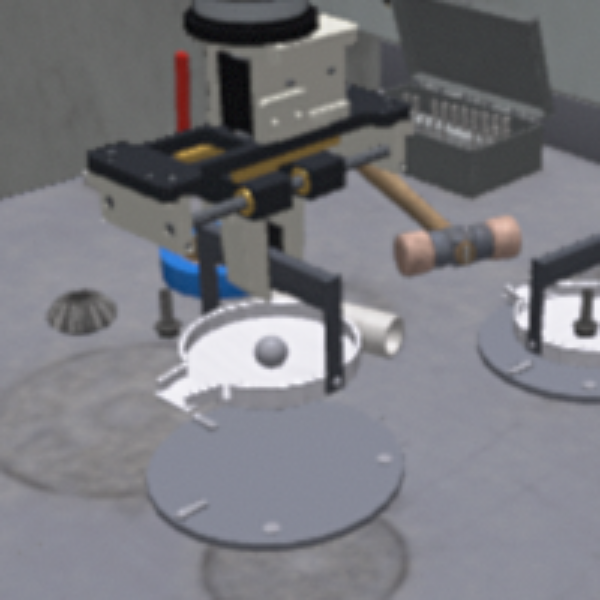

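View pics/t6.png

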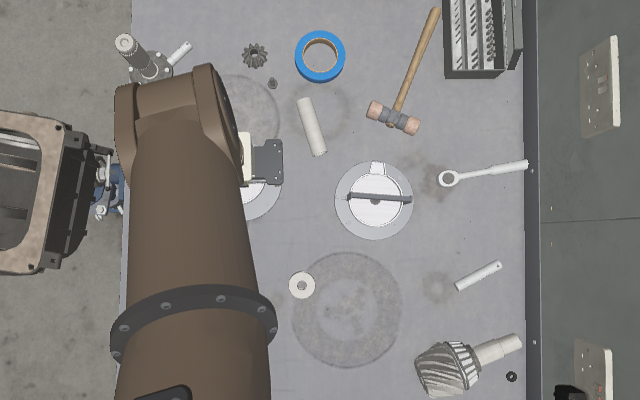

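The spout now points at (172,390), above the second bar at (192,508). The dish looks level and the ball central at (271,351). The other dish, the block and the sleeve look unmoved. One numeric check before handing in.

```bash
python3 - <<'E'
from h import *
f=lambda p,z:ray('scene',np.array(p,float)/3+[150,90]-.33,z)[0]
b1=f((205,420),.0115);b2=f((192,508),.0115);c=np.array([.59,.1395,0])
a=lambda v:np.degrees(np.arctan2(v[1],v[0]))
print('bars',a(b1-c),a(b2-c)); 
sp=f((172,388),.078+.016);print('spout',sp,a(sp-c))
print('ball',f((271,351),.078+.015))
# ball edges-based centre + dish rim predicted centre
im=cv2.imread('pics/s6.png');g=cv2.cvtColor(im,cv2.COLOR_BGR2GRAY)
t=ray('scene',np.array([[160,395],[340,385]])/3.+[150,90],.09);
s0=cv2.imread('pics/top0.png');s1=cv2.imread('pics/t6.png')
print('change in other dish/parts px', [int(cv2.absdiff(s0,s1)[y0:y1,x0:x1].max()) for x0,x1,y0,y1 in((330,420,155,245),(290,330,92,160),(285,318,268,302))])
th=np.linspace(0,2*np.pi,80);P=np.c_[c[0]+.056*np.cos(th),c[1]+.056*np.sin(th),0*th+.078+.023]
for q in (proj('scene',P)-[150,90]+.33)*3: cv2.circle(im,(int(q[0]),int(q[1])),1,(0,0,255),-1)
cv2.imwrite('pics/chk.png',im)
E
```

```text
bars 6.433011780586012 94.85317319961399
spout [0.59441221 0.21308492 0.094     ] 86.56860597462645
ball [0.59024659 0.14121129 0.093     ]
change in other dish/parts px [27, 26, 26]
```

View pics/chk.png

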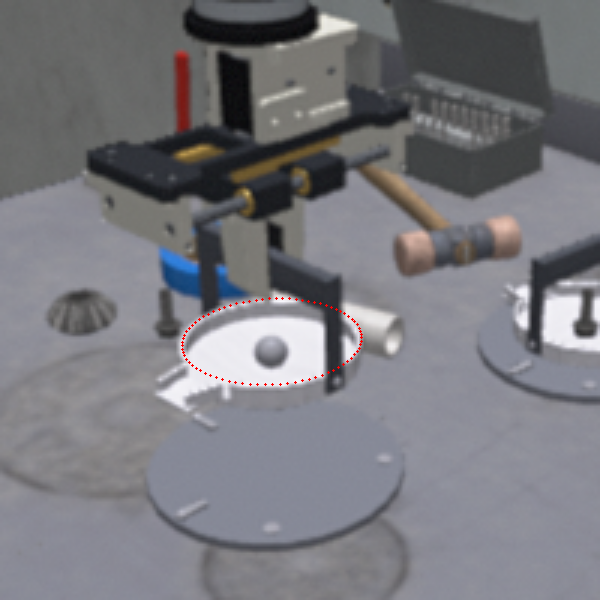

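```bash
python3 - <<'E'
from h import *
s=arm.observe();print(s['clock'],s['position'],s['width'],abs(s['dq']).max());print(arm.sign_off())
E
```

```text
15.625 [0.59033341 0.13995115 0.31273189] 0.10677200616483229 0.0005480472045525119
the job is handed in; nothing more can be done
None
```

I handed the job in at 15.6 s. The arm is still holding the ball's dish (the left one) 70 mm above its seat, turned a quarter turn left. I gripped it by the strap at 45 N, lifted it straight up, then turned it in two smooth halves. The hand-in gives no verdict, so what follows is from my own last checks.

**Checks that agreed**
- **Grip and pose:** the jaw opening reads about 10 mm, which matches the strap. The tool is vertical and at rest, and it turned 90° with its position within a millimetre.
- **Centring:** the dish rim seen in the scene view lies on the circle predicted for a dish centred over its seat.
- **Ball:** it measures about 2 mm from the dish's middle.
- **Other parts:** the right dish, spider block and pipe sleeve look unmoved in the top view.

**Check that disagreed**
- **Seat yaw:** the strap and spout at the start gave about 3°, but the index bars read by eye at the end gave 5–6°.
- **Spout direction:** a rough reading of the partly hidden spout gave 87°, against about 93° expected from the tool's turn. The two bars read 88° apart, so these hand-picked pixels are only good to a few degrees.
- **Decision:** taken at face value, the spout is about 8° off the second bar, still inside the 11° allowed, so I made no correction.

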